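Put the band saw's loose parts away in the lidded pan

ROBOT

A 6-joint arm with a two-finger parallel gripper is mounted at the origin on the work surface. World frame = base frame: x ahead of the robot, y to its left, z up, the work surface at z = 0. Lengths are in m, angles in rad, forces in N, time in s.
With the tool pointing down it reaches from about 0.35 to 0.775 m from the base axis. Payload 7.3 kg.
Tool frame: the origin (TCP) lies at the very end of the fingers, on their centre line; the grasp point (between the pads) lies 19 mm behind it; z points along the fingers, y is the line along which they close (so a half turn about z gives the same grasp; the last joint's range is limited). The gripper opens to 92 mm and grips with 3 to 60 N. Pads are 19 mm wide; open, the fingers measure 130 mm over their backs; the gripper's body (75 mm by 190 mm) begins 47 mm behind the grasp point.
Start: joints at [1.149, 0.342, 1.524, -0, 1.275, -0.146], TCP at [0.143, 0.505, 0.227] pointing down, gripper open.
Joint ranges: [-2.53, 2.53], [-0.77, 2.02], [0.04, 2.7], [-1, 4.14], [0.28, 2.66], [-3.11, 3.11]. Speed limits (rad/s): [2.57, 2.57, 3.14, 3.14, 3.14, 3.14].

INTERFACE

Orientations are given as [roll, pitch, yaw] about the fixed x, y, z axes, in that order (R = Rz(yaw) Ry(pitch) Rx(roll)).
In Python, from cell import telemetry, eyes, job gives the robot as it stands.
- The arm moves only by the tool apply_moves, never from a script. Its arguments are lists of equal length, an entry for each row: "delta_pos": the shift along the world's x, y, z each as a share of 0.4 m, from -1 to 1, a list of three; "dr": the turn, a rotation vector about the world's x, y, z each as a share of 0.5 rad, from -1 to 1, a list of three; "jaw": the opening, from 0 (shut) to 1 (fully open). A call has 1 to 8 rows; each row is the pose to reach, as a shift and turn from the pose commanded when the call began; what a row does not reach only later rows make up. A row lasts 1/12 s, in which the tool goes at most 41.7 mm and 7.16 degrees, less where a joint would pass 70% of its speed; a pose out of reach is approached as far as the arm can. A call with a number of a shift or a turn outside -1 to 1 is refused whole. A call with a gripper value outside its range is refused whole. The fingers move at their own pace and stop on an object; "force" is the grip in N (left out, the last holds). Time passes only in rows, so rows that repeat a pose let the fingers close. It gives the time, the measured TCP pose, the force, the opening and the grip force at its end, in the units of the state.
- telemetry.observe(): the state, without advancing time (a new reading comes with each control period).
- eyes.read_camera(name): name is "scene" or "top"; returns the picture (480x640x3 uint8, red, green, blue); there is no depth.
- eyes.camera_model(name): a dict with "vertical_fov" (degrees; the focal length in pixels is half the picture's height over the tangent of half this angle, whatever the lens; pixels are square), "cx", "cy" (the principal point, pixels), "k1" (the pictures are not rectified: a ray, as slopes to the right and down, at radius r is drawn at 1 + k1 r^2 times it, then the intrinsics apply), "rvec" (rotation vector, rad) and "tvec" (3), from world to camera coordinates, as OpenCV has them. Camera axes: x right, y down, z forward; pixel columns grow to the right and rows downward; lengths in m; the calibration is good to about 2 mm. A picture is of the moment at which its call begins. camera_model takes no time and is no camera call.
- job.hand_in(): hands the job in; it is judged then, once.
The state is a dict: "time": time; "qpos": joint angles; "qvel": joint speeds; "joint_efforts": joint torques, N m; "tool_pos": TCP position; "tool_rot": TCP orientation; "contact_force": force on the tool from outside, world axes, zero at the start; "torque": the same for the moment, N m; "opening": finger opening in m; "grip_force": force on a finger pad.
Only numpy, scipy, OpenCV 4.12 (cv2) and the standard library are available. Lean on these libraries where they do the work, as an engineer would, in place of code of your own. Each camera call takes 0.05 s, during which the arm holds its last target. There are 200 camera calls.

TASK

The band saw has been stripped for cleaning and its loose parts - star knobs, guide block and clamp bar, however many are lying on the bench - belong in the steel pan. First clear the push block and the brush off the pan's lid into the low tray, then lift the lid off by its knob and lay it right way up on the rubber mat, put every loose part in the pan, and finally put the lid back so that it sits flat and fully home on the pan. Leave the grease jar, the spray bottle and the spanner where they are.

Things in the scene. Friction and masses are not known exactly. Their poses are not given: they have to be found in the camera images.
- pan: open rectangular stainless pan, fixed on the bench, 265 (x) x 162 (y) x 70 high, walls and floor 4 thick, 257 x 154 inside, a bail handle standing 24 out at each short end. Origin: centre of its underside, on the bench; x along its long side, z up. The lid is on it at the start. It stands at the left or right of the bench, the mat at the other side.
- lid: loose steel lid, about 0.4 kg: plate 277 x 174 x 4 over a plug 248 x 145 x 8 that drops into the pan's mouth (4.5 play each side); black oblong knob in the middle, 44 long (x), 18 wide (y, grip these flat sides), spanning 18 to 48 above the origin. Origin: centre of the plug's underside; plate from 8 to 12 above it. x along the long side. Fully home, its origin is 62 above the pan's.
- mat: thin black rubber mat, fixed, 300 (x) x 200 (y) x 3 high, where the lid is to be laid. Origin: centre of its underside, on the bench.
- tray: low open aluminium tray, fixed, 150 (x) x 200 (y) x 20 high, walls and floor 5. Origin: centre of its underside, on the bench, nearest the robot. The push block and the brush belong in it.
- pusher: white plastic push block, 0.2 kg: base 90 (x) x 60 (y) x 14 high, upright grip rib on top 80 long in x, 24 wide in y, from 14 to 60 high. Origin: centre of its underside. Starts on the lid, beyond the knob along the lid's +x, its x roughly along the lid's.
- brush: block brush lying bristles down, 0.15 kg: stiff rigid grey bristle block 90 (x) x 28 (y), 16 high, under a wooden back 100 x 34 x 22, 38 high in all. Origin: centre of the underside. Starts on the lid, on the -x side of the knob, its x roughly along the lid's.
- knob_a: black six-lobed star knob, 60 g: diameter 44 (treat as a round disc), 24 high, lying flat on the bench. Origin: centre of its underside; z is its axis. May be absent.
- knob_b: second star knob, the same as knob_a. May be absent.
- guide: dark steel blade guide, 160 g: block 48 (x) x 32 (y) x 28 high with a slot 12 wide and 14 deep along x in its top; grip it across y. Origin: centre of its underside. May be absent.
- bar: brass clamp bar, 140 g: 60 (x) x 20 (y) x 20 high with two dark dots on top; grip it across y. Origin: centre of its underside. May be absent.
- grease: bystander: jar, diameter 60, 60 high, at the far side of the bench. Origin: centre of its underside.
- spray: bystander: white bottle, diameter 60, 170 high, at the far side of the bench. Origin: centre of its underside.
- spanner: bystander: spanner lying flat at the far side of the bench, its x along its length.

How it is judged:
On the way, in this order (a step that is already met when the one before it is completed fails the run):
1. the push block and the brush are off the lid and lie in the tray (x of pusher in the frame of tray between -0.07 and 0.07 m and y of pusher in the frame of tray between -0.095 and 0.095 m and z of pusher in the frame of tray between -0.005 and 0.06 m and linear speed of each of pusher, brush below 0.05 m/s and x of brush in the frame of tray between -0.07 and 0.07 m and y of brush in the frame of tray between -0.095 and 0.095 m and z of brush in the frame of tray between -0.005 and 0.06 m), for 0.2 s.
2. the lid lies flat, right way up, on the rubber mat, let go (horizontal distance between lid and mat below 0.06 m and z of lid in the frame of mat below 0.008 m and angle between lid's own z axis and vertical below 0.06 rad and linear speed of lid below 0.03 m/s and contact force between the fingers and lid below 0.1 N), for 0.2 s.
3. every loose part that is there lies in the pan, below its rim (x of knob_a in the frame of pan between -0.129 and 0.129 m and y of knob_a in the frame of pan between -0.078 and 0.078 m and z of knob_a in the frame of pan between -0.005 and 0.06 m and linear speed of each of knob_a, knob_b, guide, bar below 0.05 m/s and x of knob_b in the frame of pan between -0.129 and 0.129 m and y of knob_b in the frame of pan between -0.078 and 0.078 m and z of knob_b in the frame of pan between -0.005 and 0.06 m and x of guide in the frame of pan between -0.129 and 0.129 m and y of guide in the frame of pan between -0.078 and 0.078 m and z of guide in the frame of pan between -0.005 and 0.06 m and x of bar in the frame of pan between -0.129 and 0.129 m and y of bar in the frame of pan between -0.078 and 0.078 m and z of bar in the frame of pan between -0.005 and 0.06 m), for 0.2 s.
4. the lid is back, fully home on the pan (horizontal distance between lid and pan below 0.01 m and z of lid in the frame of pan below 0.0645 m and angle between lid's own z axis and vertical below 0.025 rad and linear speed of lid below 0.03 m/s), for 0.2 s.
At the end, for the whole second after the job is handed in: Push block and brush at rest in the tray (their centres inside its walls); every loose part that is there at rest in the pan; the lid on the pan, centred within 10 mm, its plug in the mouth (within 2.5 mm of fully home) and level within 0.025 rad (all of step 1 and all of step 3 and all of step 4); the robot touches nothing.
It fails at once if the grease jar, the spray bottle or the spanner is moved more than 40 mm (distance of any of grease, spray, spanner from where it was at the start of the episode above 0.04 m).
Of knob_a, knob_b, guide, bar only 2 to 4 are there at a start; the rules pass over those that are not, and their reading is None.
At some moment in a run one of knob_a, knob_b, guide, bar may be knocked a few centimetres aside while the robot is not near it.
Once in a run the grip may slacken for a moment while it holds something.
It also fails if it takes over 210 s, if anything falls off the work surface, if the arm or the gripper's body presses on something with over 40 N, if the wrist force passes 120 N, or if a joint passes its speed limit or range.

## Working session

There is one attempt and no reset: what is moved stays moved. The work goes in short steps, Python scripts to look and compute and a tool call to move; the robot and the scene stay as the last step left them, time stands still between calls to the robot, and variables do not carry over. Pictures are saved under pics/ and viewed, at most 14 in all, crops included, and the job is handed in when it is done.

Besides the shell and the picture viewer there is one more tool, called as a command line: name --argument value ..., lists and objects as JSON in quotes. apply_moves: Moves the arm, as the interface text tells. Its arguments: {"type":"object","properties":{"delta_pos":{"type":"array"},"dr":{"type":"array"},"jaw":{"type":"array"},"force":{"type":"number"}},"required":["delta_pos","dr","jaw"]}

```bash
ls; mkdir -p pics
cat > h.py <<'E'
import numpy as np, cv2
from cell import telemetry, eyes, job
def snap(name,fn=None):
    im=cv2.cvtColor(np.asarray(eyes.read_camera(name)),cv2.COLOR_RGB2BGR)
    if fn: cv2.imwrite('pics/'+fn,im)
    return im
def cam(name):
    m=eyes.camera_model(name); f=240/np.tan(np.radians(m['vertical_fov'])/2)
    K=np.array([[f,0,m['cx']],[0,f,m['cy']],[0,0,1]]); D=np.array([m['k1'],0,0,0.])
    return K,D,np.array(m['rvec'],float),np.array(m['tvec'],float)
def proj(name,P):
    K,D,r,t=cam(name); return cv2.projectPoints(np.array(P,float).reshape(-1,1,3),r,t,K,D)[0][:,0]
def w(name,px,z):
    "pixel(s) -> world at height z"
    K,D,r,t=cam(name); n=cv2.undistortPoints(np.array(px,float).reshape(-1,1,2),K,D)[:,0]
    R=cv2.Rodrigues(r)[0]; C=-R.T@t
    d=np.c_[n,np.ones(len(n))]@R
    return C+d*((z-C[2])/d[:,2])[:,None]
E
python3 - <<'E'
from h import *
for n in('scene','top'):
    snap(n,n+'0.png'); K,D,r,t=cam(n); print(K[0,0],D[0],-cv2.Rodrigues(r)[0].T@t)
print(telemetry.observe())
E
```

```text
pics
436.8600751274809 -0.03493128246305082 [ 1.04940769 -0.23083378  0.72508238]
526.1758782421581 -0.14057413605323849 [0.3839202  0.00706971 1.01991661]
{'time': 0.1, 'qpos': array([ 1.14901125e+00,  3.42651989e-01,  1.52491677e+00, -5.00138038e-06,
        1.27539727e+00, -1.45985560e-01]), 'qvel': array([-0.00107137, -0.0008684 , -0.00503275, -0.0008517 , -0.00051229,
       -0.00130865]), 'joint_efforts': array([ 2.72568075e-03, -4.32007813e+01, -2.44696158e+01,  7.19389971e-02,
        5.26853988e-02, -5.72950285e-05]), 'tool_pos': array([0.14278962, 0.50483425, 0.22611666]), 'tool_rot': array([-3.14023319e+00, -1.95049882e-04,  2.86579447e+00]), 'contact_force': array([-0.27274827, -0.96766976, -0.06912508]), 'torque': array([-0.00772441,  0.02422642,  0.02755585]), 'grip_force': 0.0, 'opening': 0.09194789583073484}
```

View pics/top0.png

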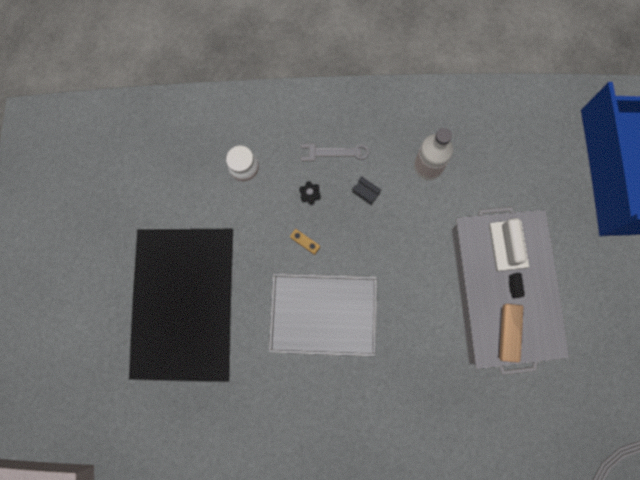

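View pics/scene0.png

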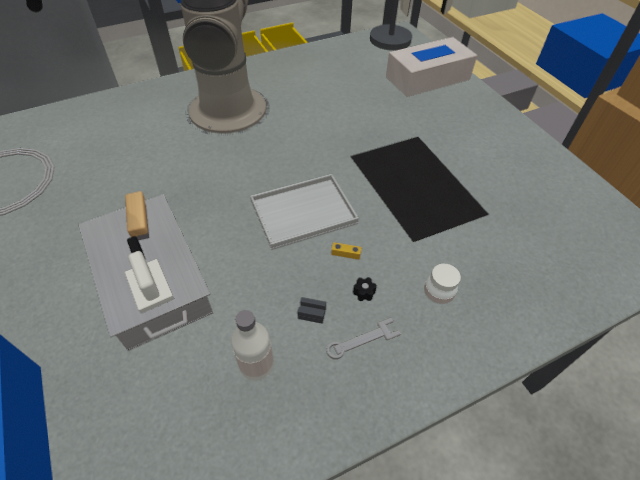

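Run:
```python
from h import *
np.set_printoptions(precision=4,suppress=True)
for n in('scene','top'):
    print(n,proj(n,[[0,0,0],[.143,.505,.227],[.5,0,0],[.5,.3,0]]).round())
T=cv2.imread('pics/top0.png')
a=cv2.resize(T[190:390,440:590],None,fx=4,fy=4,interpolation=cv2.INTER_CUBIC)[:, :600]
b=cv2.resize(T[120:280,220:400],None,fx=4,fy=4,interpolation=cv2.INTER_CUBIC)
cv2.imwrite('pics/a.png',cv2.resize(T[200:380,440:580],None,fx=3.33,fy=3.33,interpolation=cv2.INTER_CUBIC)); cv2.imwrite('pics/b.png',cv2.resize(T[170:270,280:400],None,fx=6,fy=6,interpolation=cv2.INTER_CUBIC))
```

```text
scene [[228. 108.]
 [425.  13.]
 [301. 234.]
 [418. 192.]]
top [[347. 551.]
 [ 22. 503.]
 [339. 285.]
 [187. 290.]]
```

View pics/a.png

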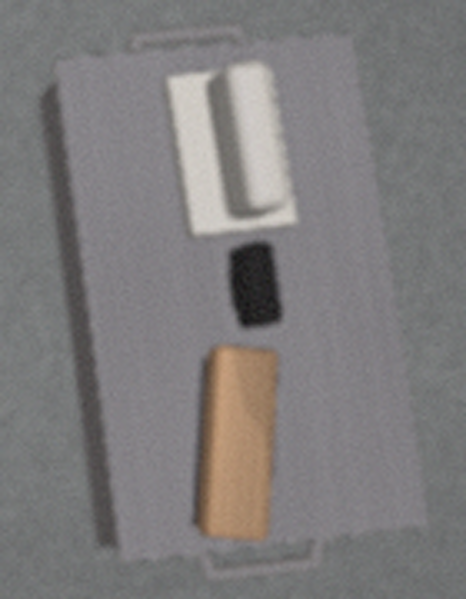

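View pics/b.png

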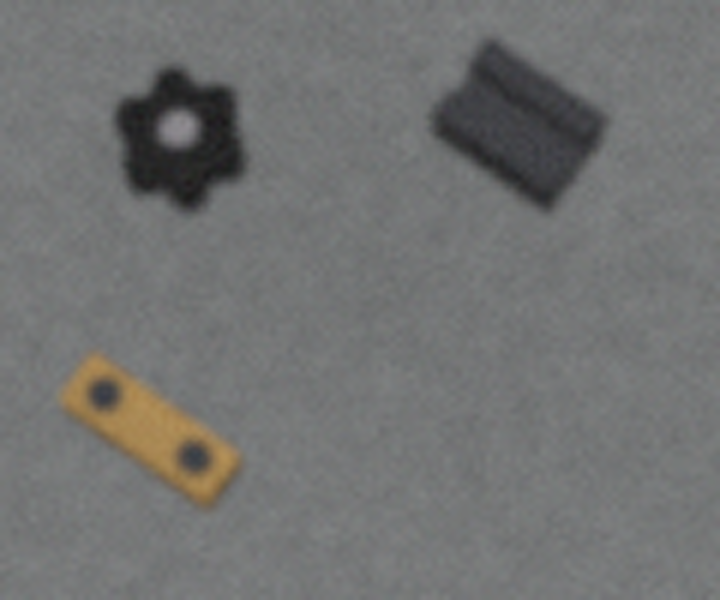

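```bash
cat >> h.py <<'E'
np.set_printoptions(precision=4,suppress=True)
def quad(P,nm=''):
    "corner list in order -> centre, side lengths, angle of long axis (mod pi)"
    P=np.array(P)[:,:2]; c=P.mean(0)
    e1=((P[1]-P[0])+(P[2]-P[3]))/2; e2=((P[2]-P[1])+(P[3]-P[0]))/2
    L=e1 if np.hypot(*e1)>np.hypot(*e2) else e2
    print(nm,c,np.hypot(*e1),np.hypot(*e2),'ang',np.degrees(np.arctan2(L[1],L[0]))%180)
E
python3 - <<'E'
from h import *
A=lambda l:[(440+u/3.33,200+v/3.33) for u,v in l]
B=lambda l:[(280+u/6,170+v/6) for u,v in l]
quad(w('top',A([(58,60),(352,37),(426,525),(122,556)]),.074),'lid')
quad(w('top',A([(227,68),(275,62),(290,207),(242,215)]),.134),'rib')
quad(w('top',A([(168,77),(272,62),(297,222),(192,235)]),.088),'base')
quad(w('top',A([(213,347),(277,350),(268,538),(204,534)]),.112),'brush')
quad(w('top',A([(234,245),(270,242),(280,322),(242,327)]),.110),'lidknob')
quad(w('top',B([(490,40),(608,122),(550,210),(432,122)]),.028),'guide')
quad(w('top',B([(95,352),(242,460),(212,508),(62,400)]),.02),'bar')
print('knob',w('top',B([(180,140)]),.018))
quad(w('top',[(137,229),(233,229),(229,381),(130,380)],.003),'mat')
quad(w('top',[(273,275),(377,275),(376,355),(270,353)],.02),'tray')
print(w('top',[(436,150),(241,160),(308,152),(362,152)],.0))
E
```

```text
lid [ 0.4776 -0.3164] 0.1711059874082753 0.2732717424834215 ang 3.181678714627452
rib [ 0.5508 -0.312 ] 0.02643267857266539 0.07782157094811053 ang 0.2148902322113031
base [ 0.5539 -0.3132] 0.0600355394971306 0.08914688001217554 ang 3.3763923698676024
brush [ 0.3947 -0.2957] 0.03425272684210088 0.09713832467013472 ang 172.6113117429887
lidknob [ 0.4768 -0.3119] 0.02039576708860718 0.04307577257354113 ang 1.3282940045892246
guide [ 0.6817 -0.0596] 0.04797509002651843 0.034854326947362936 ang 51.02182944174643
bar [0.5849 0.063 ] 0.0601809197440618 0.018728225142569787 ang 51.89579368701172
knob [[0.6826 0.0521 0.018 ]]
mat [0.4729 0.3106] 0.1974092049064972 0.2983967537368629 ang 178.8303777217395
tray [0.4439 0.0309] 0.19904134049273609 0.14938297682453525 ang 87.79783322500582
[[ 0.773  -0.2088  0.    ]
 [ 0.7648  0.1939  0.    ]
 [ 0.7768  0.0552  0.    ]
 [ 0.7729 -0.0557  0.    ]]
```

apply_moves --delta_pos '[[0.5,-0.65,0],[0.5,-0.65,0],[0.5,-0.65,0],[0.5,-0.65,0],[0.5,-0.65,0],[0.5,-0.65,0],[0.5,-0.65,0],[0.5,-0.65,0]]' --dr '[[0,0,0.656],[0,0,0.656],[0,0,0.656],[0,0,0.656],[0,0,0.656],[0,0,0.656],[0,0,0.656],[0,0,0.656]]' --jaw '[1,1,1,1,1,1,1,1]' --force 30

```text
time: 0.77
tool_pos: [0.3419, 0.2454, 0.2267]
tool_rot: [3.142, -0.0, -3.089]
contact_force: [0.9, 1.1, -0.5]
opening: 0.0918
grip_force: 0.0
```

apply_moves --delta_pos '[[0.5,-0.65,0],[0.5,-0.65,0],[0.5,-0.65,0],[0.5,-0.65,0],[0.5,-0.65,0],[0.5,-0.65,0],[0.5,-0.65,0],[0.5,-0.65,0]]' --dr '[[0,0,0],[0,0,0],[0,0,0],[0,0,0],[0,0,0],[0,0,0],[0,0,0],[0,0,0]]' --jaw '[1,1,1,1,1,1,1,1]'

```text
time: 1.43
tool_pos: [0.5424, -0.0153, 0.2263]
tool_rot: [3.142, -0.0, -3.09]
contact_force: [0.5, 0.3, -0.0]
opening: 0.0917
grip_force: 0.0
```

apply_moves --delta_pos '[[0.025,-0.743,0],[0.025,-0.743,0],[0.025,-0.743,0],[0.025,-0.743,0],[0.025,-0.743,0],[0.025,-0.743,0],[0.025,-0.743,0],[0.025,-0.743,0]]' --dr '[[0,0,0],[0,0,0],[0,0,0],[0,0,0],[0,0,0],[0,0,0],[0,0,0],[0,0,0]]' --jaw '[1,1,1,1,1,1,1,1]'

```text
time: 2.1
tool_pos: [0.5502, -0.3166, 0.2254]
tool_rot: [-3.14, -0.001, -3.095]
contact_force: [0.0, 0.8, -0.7]
opening: 0.0918
grip_force: 0.0
```

apply_moves --delta_pos '[[0,0,-0.07],[0,0,-0.14],[0,0,-0.2],[0,0,-0.26],[0,0,-0.3],[0,0,-0.33],[0,0,-0.33],[0,0,-0.33]]' --dr '[[0,0,0],[0,0,0],[0,0,0],[0,0,0],[0,0,0],[0,0,0],[0,0,0],[0,0,0]]' --jaw '[1,1,1,1,1,1,1,1]'

```text
time: 2.77
tool_pos: [0.551, -0.3094, 0.0941]
tool_rot: [3.14, -0.002, -3.089]
contact_force: [0.1, -0.1, 0.9]
opening: 0.0919
grip_force: 0.0
```

apply_moves --delta_pos '[[0,0,0],[0,0,0],[0,0,0],[0,0,0],[0,0,0],[0,0,0],[0,0,0],[0,0,0]]' --dr '[[0,0,0],[0,0,0],[0,0,0],[0,0,0],[0,0,0],[0,0,0],[0,0,0],[0,0,0]]' --jaw '[0.2,0.2,0,0,0,0,0,0]' --force 30

```text
time: 3.43
tool_pos: [0.5514, -0.31, 0.0948]
tool_rot: [3.142, 0.0, -3.089]
contact_force: [-0.4, -0.3, 0.6]
opening: 0.0433
grip_force: 0.0
```

apply_moves --delta_pos '[[0,0,0],[0,0,0],[0,0,0],[0,0,0],[0,0,0],[0,0,0.03],[0,0,0.1],[0,0,0.17]]' --dr '[[0,0,0],[0,0,0],[0,0,0],[0,0,0],[0,0,0],[0,0,0],[0,0,0],[0,0,0]]' --jaw '[0,0,0,0,0,0,0,0]'

```text
time: 4.1
tool_pos: [0.5503, -0.309, 0.1616]
tool_rot: [3.138, -0.004, -3.089]
contact_force: [0.2, -0.1, -2.3]
opening: 0.024
grip_force: 30.0
```

apply_moves --delta_pos '[[-0.02,0.08,0],[-0.05,0.17,0],[-0.08,0.26,0],[-0.1,0.35,0],[-0.12,0.44,0],[-0.135,0.49,0]]' --dr '[[0,0,0],[0,0,0],[0,0,0],[0,0,0],[0,0,0],[0,0,0]]' --jaw '[0,0,0,0,0,0]'

```text
time: 4.6
tool_pos: [0.4956, -0.1102, 0.1624]
tool_rot: [3.139, -0.002, -3.088]
contact_force: [-0.6, -0.4, -2.5]
opening: 0.0235
grip_force: 30.0
```

apply_moves --delta_pos '[[-0.03,0.09,0],[-0.06,0.18,0],[-0.08,0.27,0],[-0.1,0.36,0],[-0.12,0.44,0],[-0.135,0.485,0],[-0.135,0.485,0],[-0.135,0.485,0]]' --dr '[[0,0,0],[0,0,0],[0,0,0],[0,0,0],[0,0,0],[0,0,0],[0,0,0],[0,0,0]]' --jaw '[0,0,0,0,0,0,0,0]'

```text
time: 5.27
tool_pos: [0.4428, 0.081, 0.1626]
tool_rot: [3.141, -0.0, -3.087]
contact_force: [0.5, -0.4, -3.1]
opening: 0.0241
grip_force: 30.0
```

Descend, release, rise.

apply_moves --delta_pos '[[0,0,-0.07],[0,0,-0.14],[0,0,-0.21],[0,0,-0.27],[0,0,-0.31],[0,0,-0.332],[0,0,-0.338],[0,0,-0.338]]' --dr '[[0,0,0],[0,0,0],[0,0,0],[0,0,0],[0,0,0],[0,0,0],[0,0,0],[0,0,0]]' --jaw '[0,0,0,0,0,0,0,0]'

```text
time: 5.93
tool_pos: [0.4436, 0.0795, 0.0273]
tool_rot: [3.142, -0.001, -3.09]
contact_force: [0.5, -0.2, -1.8]
opening: 0.0238
grip_force: 30.0
```

apply_moves --delta_pos '[[0,0,0],[0,0,0],[0,0,0],[0,0,0],[0,0,0.08],[0,0,0.17],[0,0,0.26],[0,0,0.34]]' --dr '[[0,0,0],[0,0,0],[0,0,0],[0,0,0],[0,0,0],[0,0,0],[0,0,0],[0,0,0]]' --jaw '[0.7,0.7,0.7,0.7,0.7,0.7,0.7,0.7]'

```text
time: 6.6
tool_pos: [0.4434, 0.0801, 0.1661]
tool_rot: [3.142, 0.002, -3.089]
contact_force: [0.4, -0.2, 0.6]
opening: 0.0639
grip_force: 0.0
```

apply_moves --delta_pos '[[-0.06,-0.47,0],[-0.06,-0.47,0],[-0.06,-0.47,0],[-0.06,-0.47,0],[-0.06,-0.47,0],[-0.06,-0.47,0]]' --dr '[[0,0,-0.363],[0,0,-0.363],[0,0,-0.363],[0,0,-0.363],[0,0,-0.363],[0,0,-0.363]]' --jaw '[0.7,0.7,0.7,0.7,0.7,0.7]'

```text
time: 7.1
tool_pos: [0.4192, -0.1119, 0.1642]
tool_rot: [-3.14, 0.002, 3.008]
contact_force: [0.8, 0.3, 1.1]
opening: 0.0644
grip_force: 0.0
```

apply_moves --delta_pos '[[-0.06,-0.47,0],[-0.06,-0.47,0],[-0.06,-0.47,0],[-0.06,-0.47,0],[-0.06,-0.47,0],[-0.06,-0.47,0],[-0.06,-0.47,0]]' --dr '[[0,0,0],[0,0,0],[0,0,0],[0,0,0],[0,0,0],[0,0,0],[0,0,0]]' --jaw '[0.7,0.7,0.7,0.7,0.7,0.7,0.7]'

```text
time: 7.68
tool_pos: [0.3952, -0.2963, 0.1635]
tool_rot: [3.141, 0.0, 3.01]
contact_force: [0.0, 0.8, -0.1]
opening: 0.0641
grip_force: 0.0
```

apply_moves --delta_pos '[[0,0,-0.07],[0,0,-0.14],[0,0,-0.19],[0,0,-0.21],[0,0,-0.213],[0,0,-0.213],[0,0,-0.213],[0,0,-0.213]]' --dr '[[0,0,0],[0,0,0],[0,0,0],[0,0,0],[0,0,0],[0,0,0],[0,0,0],[0,0,0]]' --jaw '[0.7,0.7,0.7,0.7,0.7,0.2,0,0]'

```text
time: 8.35
tool_pos: [0.3962, -0.2963, 0.0797]
tool_rot: [-3.14, 0.002, 3.013]
contact_force: [0.1, -0.2, -0.2]
opening: 0.0486
grip_force: 0.0
```

apply_moves --delta_pos '[[0,0,0],[0,0,0],[0,0,0],[0,0,0],[0,0,0.05],[0,0,0.1],[0,0,0.17],[0,0,0.21]]' --dr '[[0,0,0],[0,0,0],[0,0,0],[0,0,0],[0,0,0],[0,0,0],[0,0,0],[0,0,0]]' --jaw '[0,0,0,0,0,0,0,0]'

```text
time: 9.02
tool_pos: [0.3956, -0.2962, 0.1643]
tool_rot: [-3.141, 0.001, 3.012]
contact_force: [0.9, -0.9, -1.4]
opening: 0.0337
grip_force: 30.0
```

apply_moves --delta_pos '[[0.02,0.09,0],[0.04,0.18,0],[0.06,0.28,0],[0.08,0.38,0],[0.09,0.48,0],[0.11,0.58,0],[0.121,0.67,0],[0.121,0.705,0]]' --dr '[[0,0,0.05],[0,0,0.1],[0,0,0.19],[0,0,0.19],[0,0,0.19],[0,0,0.19],[0,0,0.19],[0,0,0.19]]' --jaw '[0,0,0,0,0,0,0,0]'

```text
time: 9.68
tool_pos: [0.4434, -0.01, 0.1621]
tool_rot: [3.14, -0.001, 3.11]
contact_force: [-0.5, -0.1, -1.1]
opening: 0.034
grip_force: 30.0
```

apply_moves --delta_pos '[[0,0,-0.08],[0,0,-0.16],[0,0,-0.24],[0,0,-0.3],[0,0,-0.35],[0,0,-0.37],[0,0,-0.381],[0,0,-0.381]]' --dr '[[0,0,0],[0,0,0],[0,0,0],[0,0,0],[0,0,0],[0,0,0],[0,0,0],[0,0,0]]' --jaw '[0,0,0,0,0,0,0,0]'

```text
time: 10.35
tool_pos: [0.4434, -0.0139, 0.0102]
tool_rot: [3.141, -0.001, 3.107]
contact_force: [-0.0, 0.0, -3.0]
opening: 0.0337
grip_force: 30.0
```

apply_moves --delta_pos '[[0,0,0],[0,0,0],[0,0,0],[0,0,0],[0,0,0.08],[0,0,0.17],[0,0,0.26],[0,0,0.35]]' --dr '[[0,0,0],[0,0,0],[0,0,0],[0,0,0],[0,0,0],[0,0,0],[0,0,0],[0,0,0]]' --jaw '[0.48,0.48,0.48,0.48,0.48,0.48,0.48,0.48]'

```text
time: 11.02
tool_pos: [0.4433, -0.0139, 0.1517]
tool_rot: [3.141, -0.0, 3.107]
contact_force: [0.5, 0.3, 0.1]
opening: 0.044
grip_force: 0.0
```

apply_moves --delta_pos '[[0.085,-0.75,0],[0.085,-0.75,0],[0.085,-0.75,0],[0.085,-0.75,0],[0.085,-0.75,0],[0.085,-0.75,0],[0.085,-0.75,0],[0.085,-0.75,0]]' --dr '[[0,0,0.18],[0,0,0.18],[0,0,0.18],[0,0,0.18],[0,0,0.18],[0,0,0.18],[0,0,0.18],[0,0,0.18]]' --jaw '[0.5,0.5,0.5,0.5,0.5,0.5,0.5,0.5]'

```text
time: 11.68
tool_pos: [0.4778, -0.32, 0.15]
tool_rot: [-3.138, 0.001, -3.09]
contact_force: [-1.0, 0.4, 0.8]
opening: 0.0458
grip_force: 0.0
```

Run:
```python
from h import *
T=snap('top','top1.png'); S=snap('scene','s1.png')
cv2.imwrite('pics/c.png',np.hstack([cv2.resize(T[100:400,230:600],(493,400)),cv2.resize(S[180:380,60:280],None,fx=1.39,fy=1.39)[:278].copy() if 0 else cv2.resize(S[150:350,60:213],(306,400))]))
```

```text
(no output)
```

View pics/c.png

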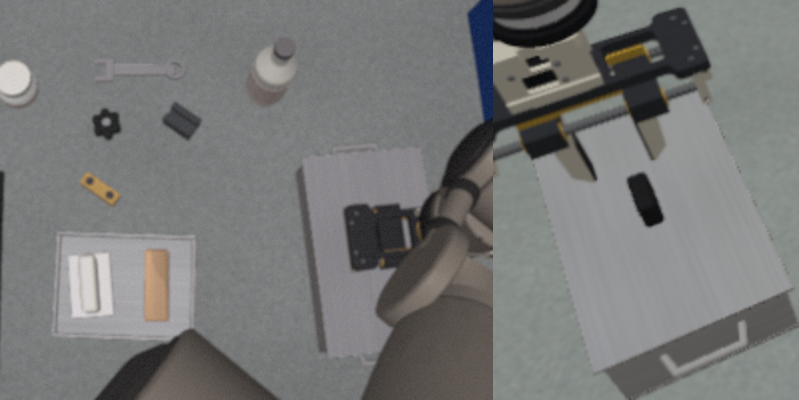

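apply_moves --delta_pos '[[0,0,-0.06],[0,0,-0.12],[0,0,-0.16],[0,0,-0.178],[0,0,-0.178],[0,0,-0.178],[0,0,-0.178],[0,0,-0.178]]' --dr '[[0,0,0],[0,0,0],[0,0,0],[0,0,0],[0,0,0],[0,0,0],[0,0,0],[0,0,0]]' --jaw '[0.5,0.5,0.5,0.5,0.5,0.3,0,0]' --force 50

```text
time: 12.45
tool_pos: [0.4784, -0.3142, 0.0801]
tool_rot: [-3.14, 0.002, -3.086]
contact_force: [1.5, -0.2, -0.4]
opening: 0.0303
grip_force: 0.0
```

apply_moves --delta_pos '[[0,0,0],[0,0,0],[0,0,0],[0,0,0],[0,0,0],[0,0,0]]' --dr '[[0,0,0],[0,0,0],[0,0,0],[0,0,0],[0,0,0],[0,0,0]]' --jaw '[0,0,0,0,0,0]'

```text
time: 12.95
tool_pos: [0.4783, -0.3147, 0.0797]
tool_rot: [-3.14, 0.002, -3.086]
contact_force: [-0.8, -1.5, 7.0]
opening: 0.0174
grip_force: 50.0
```

apply_moves --delta_pos '[[0,0,0.02],[0,0,0.05],[0,0,0.1],[0,0,0.16],[0,0,0.22],[0,0,0.25],[0,0,0.25],[0,0,0.25]]' --dr '[[0,0,0],[0,0,0],[0,0,0],[0,0,0],[0,0,0],[0,0,0],[0,0,0],[0,0,0]]' --jaw '[0,0,0,0,0,0,0,0]'

```text
time: 13.62
tool_pos: [0.4775, -0.3136, 0.1785]
tool_rot: [3.141, -0.0, -3.086]
contact_force: [0.4, -0.3, -4.9]
opening: 0.0181
grip_force: 50.0
```

apply_moves --delta_pos '[[0,0.04,0],[0,0.1,0],[0,0.17,0],[0,0.25,0],[0,0.33,0],[0,0.41,0],[0,0.48,0],[0,0.52,0]]' --dr '[[0,0,0],[0,0,0],[0,0,0],[0,0,0],[0,0,0],[0,0,0],[0,0,0],[0,0,0]]' --jaw '[0,0,0,0,0,0,0,0]'

```text
time: 14.28
tool_pos: [0.476, -0.1026, 0.1768]
tool_rot: [3.138, -0.004, -3.085]
contact_force: [0.6, 1.0, -3.8]
opening: 0.0182
grip_force: 50.0
```

apply_moves --delta_pos '[[0,0.04,0],[0,0.1,0],[0,0.17,0],[0,0.25,0],[0,0.33,0],[0,0.41,0],[0,0.48,0],[0,0.52,0]]' --dr '[[0,0,0],[0,0,0],[0,0,0],[0,0,0],[0,0,0],[0,0,0],[0,0,0],[0,0,0]]' --jaw '[0,0,0,0,0,0,0,0]'

```text
time: 14.95
tool_pos: [0.4761, 0.1048, 0.1769]
tool_rot: [3.14, -0.004, -3.084]
contact_force: [-0.4, -0.7, -3.3]
opening: 0.018
grip_force: 50.0
```

apply_moves --delta_pos '[[0,0.04,0],[0,0.1,0],[0,0.17,0],[0,0.25,0],[0,0.33,0],[0,0.41,0],[0,0.48,0],[0,0.52,0]]' --dr '[[0,0,0],[0,0,0],[0,0,0],[0,0,0],[0,0,0],[0,0,0],[0,0,0],[0,0,0]]' --jaw '[0,0,0,0,0,0,0,0]'

```text
time: 15.62
tool_pos: [0.4762, 0.3125, 0.1765]
tool_rot: [-3.141, -0.004, -3.084]
contact_force: [-0.0, 0.1, -3.3]
opening: 0.0177
grip_force: 50.0
```

apply_moves --delta_pos '[[0,0,-0.06],[0,0,-0.13],[0,0,-0.2],[0,0,-0.27],[0,0,-0.33],[0,0,-0.36],[0,0,-0.38],[0,0,-0.38]]' --dr '[[0,0,0],[0,0,0],[0,0,0],[0,0,0],[0,0,0],[0,0,0],[0,0,0],[0,0,0]]' --jaw '[0,0,0,0,0,0,0,0]'

```text
time: 16.28
tool_pos: [0.4757, 0.3091, 0.0237]
tool_rot: [-3.139, -0.006, -3.086]
contact_force: [-0.2, -0.5, -4.0]
opening: 0.0177
grip_force: 50.0
```

apply_moves --delta_pos '[[0,0,-0.005],[0,0,-0.01],[0,0,-0.01]]' --dr '[[0,0,0],[0,0,0],[0,0,0]]' --jaw '[0,0,0]'

```text
time: 16.53
tool_pos: [0.4781, 0.3102, 0.0233]
tool_rot: [3.141, 0.001, -3.086]
contact_force: [0.1, 0.1, -4.2]
opening: 0.0179
grip_force: 50.0
```

apply_moves --delta_pos '[[0,0,-0.003],[0,0,-0.005],[0,0,-0.005]]' --dr '[[0,0,0],[0,0,0],[0,0,0]]' --jaw '[0,0,0]'

```text
time: 16.78
tool_pos: [0.4779, 0.3101, 0.0211]
tool_rot: [3.141, 0.001, -3.086]
contact_force: [-0.2, -0.4, -3.3]
opening: 0.0178
grip_force: 50.0
```

apply_moves --delta_pos '[[0,0,0],[0,0,0],[0,0,0],[0,0,0],[0,0,0.08],[0,0,0.16],[0,0,0.24],[0,0,0.32]]' --dr '[[0,0,0],[0,0,0],[0,0,0],[0,0,0],[0,0,0],[0,0,0],[0,0,0],[0,0,0]]' --jaw '[0.6,0.6,0.6,0.6,0.6,0.6,0.6,0.6]'

```text
time: 17.45
tool_pos: [0.4776, 0.31, 0.1503]
tool_rot: [3.141, -0.0, -3.086]
contact_force: [1.0, 0.1, 0.1]
opening: 0.0553
grip_force: 0.0
```

Run:
```python
from h import *
T=snap('top','top2.png'); a=cv2.imread('pics/top0.png')
d=cv2.absdiff(T,a).max(2)[140:275,280:420]; print((d>40).sum())
cv2.imwrite('pics/d.png',cv2.resize(T[140:440,100:600],(800,480)))
```

```text
594
```

View pics/d.png

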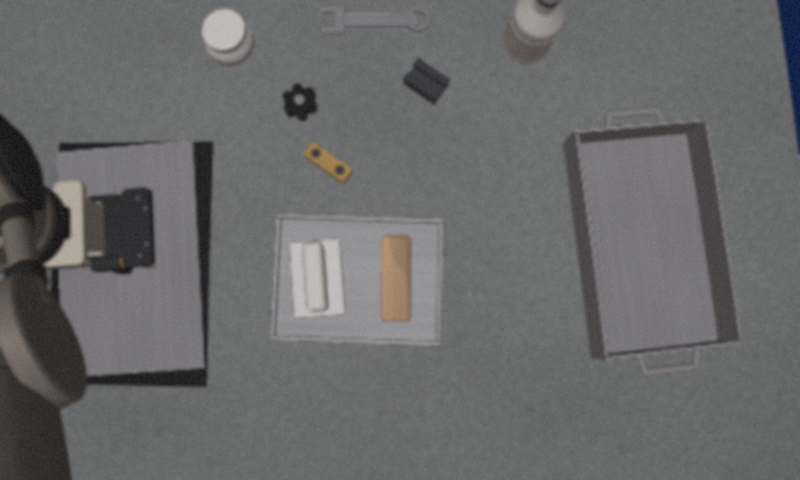

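Run:
```python
from h import *
T=cv2.imread('pics/top2.png'); 
def cen(r):
    y0,y1,x0,x1=r; m=(T[y0:y1,x0:x1].max(2)<65).astype('uint8'); M=cv2.moments(m,True); return x0+M['m10']/M['m00'],y0+M['m01']/M['m00'],M['m00']
c=cen((185,222,270,305)); print(c,w('top',[c[:2]],.016))
C=[(100+u/1.6,140+v/1.6) for u,v in[(567,135),(705,122),(738,340),(592,358)]]
quad(w('top',C,.07),'pan')
C=[(100+u/1.6,140+v/1.6) for u,v in[(318,143),(352,173),(342,182),(304,155)]]
quad(w('top',C,.02),'bar')
```

```text
(287.2154882154882, 203.74747474747474, 297.0) [[0.6633 0.0978 0.016 ]]
pan [ 0.4766 -0.3074] 0.16955876215184182 0.2553076510891002 ang 2.7765721656166704
bar [0.5842 0.0627] 0.0564641696637437 0.019408779107477174 ang 49.56924906458036
```

apply_moves --delta_pos '[[0.267,-0.6175,0],[0.267,-0.6175,0],[0.267,-0.6175,0],[0.267,-0.6175,0],[0.267,-0.6175,0],[0.267,-0.6175,0],[0.267,-0.6175,0],[0.267,-0.6175,0]]' --dr '[[0,0,1],[0,0,1],[0,0,1],[0,0,1],[0,0,1],[0,0,1],[0,0,1],[0,0,1]]' --jaw '[0.5,0.5,0.5,0.5,0.5,0.5,0.5,0.5]' --force 30

```text
time: 18.17
tool_pos: [0.5869, 0.0572, 0.1487]
tool_rot: [-3.139, 0.001, -2.591]
contact_force: [0.1, -0.5, 0.9]
opening: 0.0458
grip_force: 0.0
```

apply_moves --delta_pos '[[0,0,-0.05],[0,0,-0.1],[0,0,-0.15],[0,0,-0.2],[0,0,-0.2]]' --dr '[[0,0,0.676],[0,0,0.676],[0,0,0.676],[0,0,0.676],[0,0,0.676]]' --jaw '[0.5,0.5,0.5,0.5,0.5]'

```text
time: 18.58
tool_pos: [0.5819, 0.0635, 0.065]
tool_rot: [3.136, -0.004, -2.248]
contact_force: [-1.4, -0.2, -0.7]
opening: 0.0461
grip_force: 0.0
```

apply_moves --delta_pos '[[0,0,-0.06],[0,0,-0.11],[0,0,-0.15],[0,0,-0.16],[0,0,-0.16],[0,0,-0.16]]' --dr '[[0,0,0],[0,0,0],[0,0,0],[0,0,0],[0,0,0],[0,0,0]]' --jaw '[0.5,0.5,0.5,0.5,0.5,0.5]'

```text
time: 19.08
tool_pos: [0.5853, 0.0632, 0.0059]
tool_rot: [-3.14, 0.001, -2.248]
contact_force: [-0.1, -0.1, -0.4]
opening: 0.0456
grip_force: 0.0
```

apply_moves --delta_pos '[[0,0,0],[0,0,0],[0,0,0],[0,0,0],[0,0,0],[0,0,0],[0,0,0],[0,0,0]]' --dr '[[0,0,0],[0,0,0],[0,0,0],[0,0,0],[0,0,0],[0,0,0],[0,0,0],[0,0,0]]' --jaw '[0,0,0,0,0,0,0,0]'

```text
time: 19.75
tool_pos: [0.5849, 0.063, 0.0053]
tool_rot: [-3.141, 0.0, -2.248]
contact_force: [-0.8, -0.1, 5.2]
opening: 0.0199
grip_force: 29.8
```

apply_moves --delta_pos '[[0,0,0.05],[0,0,0.13],[0,0,0.21],[0,0,0.3],[0,0,0.35],[0,0,0.35],[0,0,0.35]]' --dr '[[0,0,0],[0,0,0],[0,0,0],[0,0,0],[0,0,0],[0,0,0],[0,0,0]]' --jaw '[0,0,0,0,0,0,0]'

```text
time: 20.33
tool_pos: [0.5848, 0.0631, 0.1452]
tool_rot: [-3.141, 0.001, -2.248]
contact_force: [-1.1, 0.8, -2.0]
opening: 0.0194
grip_force: 29.8
```

apply_moves --delta_pos '[[-0.03,-0.06,0],[-0.07,-0.14,0],[-0.11,-0.22,0],[-0.15,-0.31,0],[-0.19,-0.39,0],[-0.225,-0.466,0],[-0.225,-0.466,0]]' --dr '[[0,0,-0.2],[0,0,-0.4],[0,0,-0.6],[0,0,-0.8],[0,0,-1],[0,0,-1],[0,0,-1]]' --jaw '[0,0,0,0,0,0,0]'

```text
time: 20.92
tool_pos: [0.4912, -0.1274, 0.1424]
tool_rot: [3.139, -0.005, -2.753]
contact_force: [2.0, -0.0, -1.1]
opening: 0.0196
grip_force: 29.8
```

apply_moves --delta_pos '[[-0.03,-0.06,0],[-0.07,-0.14,0],[-0.11,-0.22,0],[-0.15,-0.31,0],[-0.19,-0.39,0],[-0.225,-0.466,0],[-0.225,-0.466,0],[-0.225,-0.466,0]]' --dr '[[0,0,-0.2],[0,0,-0.4],[0,0,-0.6],[0,0,-0.67],[0,0,-0.67],[0,0,-0.67],[0,0,-0.67],[0,0,-0.67]]' --jaw '[0,0,0,0,0,0,0,0]'

```text
time: 21.58
tool_pos: [0.4033, -0.3101, 0.1427]
tool_rot: [3.138, -0.002, -3.086]
contact_force: [1.1, -0.3, -0.7]
opening: 0.0197
grip_force: 29.8
```

apply_moves --delta_pos '[[0,0,-0.06],[0,0,-0.13],[0,0,-0.2],[0,0,-0.27],[0,0,-0.31],[0,0,-0.33],[0,0,-0.335],[0,0,-0.335]]' --dr '[[0,0,0],[0,0,0],[0,0,0],[0,0,0],[0,0,0],[0,0,0],[0,0,0],[0,0,0]]' --jaw '[0,0,0,0,0,0,0,0]'

```text
time: 22.25
tool_pos: [0.4048, -0.3085, 0.0101]
tool_rot: [3.14, -0.001, -3.082]
contact_force: [-0.4, 0.2, -1.4]
opening: 0.0197
grip_force: 30.0
```

apply_moves --delta_pos '[[0,0,0],[0,0,0],[0,0,0],[0,0,0.06],[0,0,0.14],[0,0,0.23],[0,0,0.32],[0,0,0.34]]' --dr '[[0,0,0],[0,0,0],[0,0,0],[0,0,0],[0,0,0],[0,0,0],[0,0,0],[0,0,0]]' --jaw '[0.6,0.6,0.6,0.6,0.6,0.6,0.6,0.6]'

```text
time: 22.92
tool_pos: [0.4067, -0.3119, 0.153]
tool_rot: [-3.134, 0.007, -3.083]
contact_force: [0.6, -0.6, 0.2]
opening: 0.0549
grip_force: 0.0
```

apply_moves --delta_pos '[[0.5,0.4,0],[0.5,0.4,0],[0.5,0.4,0],[0.5,0.4,0],[0.5,0.4,0],[0.5,0.4,0],[0.5,0.4,0],[0.5,0.4,0]]' --dr '[[0,0,1],[0,0,1],[0,0,1],[0,0,1],[0,0,1],[0,0,1],[0,0,1],[0,0,1]]' --jaw '[0.6,0.6,0.6,0.6,0.6,0.6,0.6,0.6]'

```text
time: 23.58
tool_pos: [0.6059, -0.1476, 0.1462]
tool_rot: [3.141, 0.0, -2.579]
contact_force: [-1.1, -1.3, 0.3]
opening: 0.0551
grip_force: 0.0
```

apply_moves --delta_pos '[[0.192,0.223,0],[0.192,0.223,0],[0.192,0.223,0],[0.192,0.223,0],[0.192,0.223,-0.07],[0.192,0.223,-0.14],[0.192,0.223,-0.2],[0.192,0.223,-0.2]]' --dr '[[0,0,0.676],[0,0,0.676],[0,0,0.676],[0,0,0.676],[0,0,0.676],[0,0,0.676],[0,0,0.676],[0,0,0.676]]' --jaw '[0.6,0.6,0.6,0.6,0.6,0.6,0.6,0.6]'

```text
time: 24.25
tool_pos: [0.6769, -0.0617, 0.0611]
tool_rot: [3.132, -0.005, -2.247]
contact_force: [-0.6, 0.1, -1.0]
opening: 0.0549
grip_force: 0.0
```

apply_moves --delta_pos '[[0,0,-0.05],[0,0,-0.1],[0,0,-0.135],[0,0,-0.145],[0,0,-0.145],[0,0,-0.145]]' --dr '[[0,0,0],[0,0,0],[0,0,0],[0,0,0],[0,0,0],[0,0,0]]' --jaw '[0.6,0.6,0.6,0.6,0.6,0.6]'

```text
time: 24.75
tool_pos: [0.6819, -0.0615, 0.0103]
tool_rot: [-3.14, 0.001, -2.246]
contact_force: [0.3, 0.0, 1.0]
opening: 0.0554
grip_force: 0.0
```

apply_moves --delta_pos '[[0,0,0],[0,0,0],[0,0,0],[0,0,0],[0,0,0],[0,0,0],[0,0,0]]' --dr '[[0,0,0],[0,0,0],[0,0,0],[0,0,0],[0,0,0],[0,0,0],[0,0,0]]' --jaw '[0,0,0,0,0,0,0]'

```text
time: 25.33
tool_pos: [0.6819, -0.0608, 0.0096]
tool_rot: [-3.14, 0.001, -2.245]
contact_force: [0.4, -1.3, 5.5]
opening: 0.0319
grip_force: 30.0
```

apply_moves --delta_pos '[[0,0,0.05],[0,0,0.13],[0,0,0.21],[0,0,0.3],[0,0,0.35],[0,0,0.35],[0,0,0.35]]' --dr '[[0,0,0],[0,0,0],[0,0,0],[0,0,0],[0,0,0],[0,0,0],[0,0,0]]' --jaw '[0,0,0,0,0,0,0]'

```text
time: 25.92
tool_pos: [0.6814, -0.0604, 0.1489]
tool_rot: [-3.141, 0.001, -2.245]
contact_force: [-0.8, -0.3, -2.9]
opening: 0.0316
grip_force: 30.0
```

apply_moves --delta_pos '[[-0.03,-0.06,0],[-0.06,-0.12,0],[-0.09,-0.18,0],[-0.12,-0.25,0],[-0.153,-0.314,0],[-0.153,-0.314,0]]' --dr '[[0,0,-0.2],[0,0,-0.4],[0,0,-0.6],[0,0,-0.8],[0,0,-1],[0,0,-1]]' --jaw '[0,0,0,0,0,0]'

```text
time: 26.42
tool_pos: [0.6165, -0.1904, 0.1454]
tool_rot: [3.139, -0.006, -2.754]
contact_force: [-0.6, -0.2, -1.7]
opening: 0.0317
grip_force: 30.0
```

apply_moves --delta_pos '[[-0.03,-0.06,0],[-0.06,-0.12,0],[-0.09,-0.18,0],[-0.12,-0.25,0],[-0.153,-0.314,0],[-0.153,-0.314,0],[-0.153,-0.314,0]]' --dr '[[0,0,-0.2],[0,0,-0.4],[0,0,-0.6],[0,0,-0.67],[0,0,-0.67],[0,0,-0.67],[0,0,-0.67]]' --jaw '[0,0,0,0,0,0,0]'

```text
time: 27.0
tool_pos: [0.5573, -0.3122, 0.146]
tool_rot: [3.138, -0.004, -3.082]
contact_force: [-0.3, 0.8, -2.1]
opening: 0.0318
grip_force: 30.0
```

apply_moves --delta_pos '[[0,0,-0.06],[0,0,-0.13],[0,0,-0.2],[0,0,-0.27],[0,0,-0.31],[0,0,-0.33],[0,0,-0.335],[0,0,-0.335]]' --dr '[[0,0,0],[0,0,0],[0,0,0],[0,0,0],[0,0,0],[0,0,0],[0,0,0],[0,0,0]]' --jaw '[0,0,0,0,0,0,0,0]'

```text
time: 27.67
tool_pos: [0.5591, -0.3103, 0.0137]
tool_rot: [3.14, -0.001, -3.078]
contact_force: [0.1, 0.7, -2.0]
opening: 0.0318
grip_force: 30.0
```

apply_moves --delta_pos '[[0,0,0],[0,0,0],[0,0,0],[0,0,0.06],[0,0,0.14],[0,0,0.23],[0,0,0.32],[0,0,0.34]]' --dr '[[0,0,0],[0,0,0],[0,0,0],[0,0,0],[0,0,0],[0,0,0],[0,0,0],[0,0,0]]' --jaw '[0.7,0.7,0.7,0.7,0.7,0.7,0.7,0.7]'

```text
time: 28.33
tool_pos: [0.5615, -0.3135, 0.1583]
tool_rot: [-3.134, 0.009, -3.08]
contact_force: [0.5, -0.7, 0.5]
opening: 0.0642
grip_force: 0.0
```

Run:
```python
from h import *
T=snap('top','top3.png'); 
def cen(r):
    y0,y1,x0,x1=r; m=(T[y0:y1,x0:x1].max(2)<65).astype('uint8'); M=cv2.moments(m,True); return x0+M['m10']/M['m00'],y0+M['m01']/M['m00'],M['m00']
c=cen((170,225,255,340)); print(c,w('top',[c[:2]],.016))
cv2.imwrite('pics/e.png',cv2.resize(T[140:440,100:600],(800,480)))
```

```text
(287.263698630137, 203.67123287671234, 292.0) [[0.6635 0.0977 0.016 ]]
```

View pics/e.png

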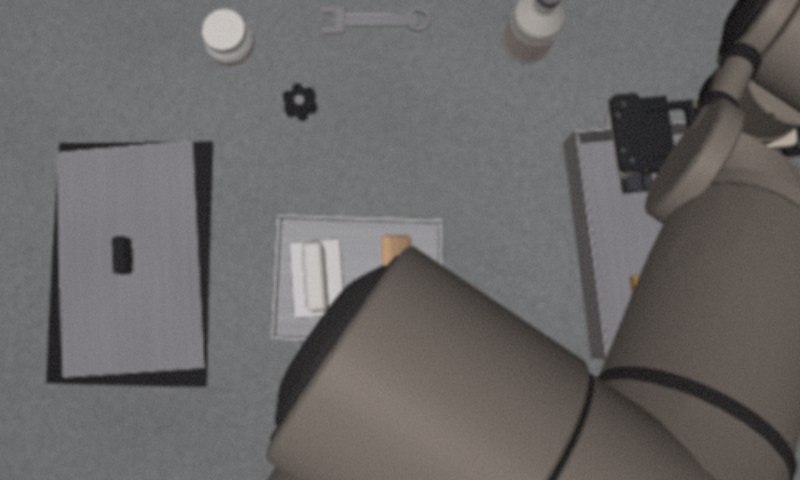

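apply_moves --delta_pos '[[0.129,0.5125,0],[0.129,0.5125,0],[0.129,0.5125,0],[0.129,0.5125,0],[0.129,0.5125,0],[0.129,0.5125,0]]' --dr '[[0,0,0],[0,0,0],[0,0,0],[0,0,0],[0,0,0],[0,0,0]]' --jaw '[0.75,0.75,0.75,0.75,0.75,0.75]'

```text
time: 28.88
tool_pos: [0.6111, -0.0996, 0.1497]
tool_rot: [3.138, -0.001, -3.074]
contact_force: [0.4, -0.2, 0.3]
opening: 0.0687
grip_force: 0.0
```

apply_moves --delta_pos '[[0.129,0.5125,0],[0.129,0.5125,0],[0.129,0.5125,0],[0.129,0.5125,0],[0.129,0.5125,0],[0.129,0.5125,0],[0.129,0.5125,-0.1],[0.129,0.5125,-0.1]]' --dr '[[0,0,0],[0,0,0],[0,0,0],[0,0,0],[0,0,0],[0,0,0],[0,0,0],[0,0,0]]' --jaw '[0.75,0.75,0.75,0.75,0.75,0.75,0.75,0.75]'

```text
time: 29.55
tool_pos: [0.6583, 0.099, 0.1036]
tool_rot: [3.141, -0.011, -3.078]
contact_force: [-2.1, -1.2, -2.3]
opening: 0.069
grip_force: 0.0
```

apply_moves --delta_pos '[[0,0,-0.08],[0,0,-0.16],[0,0,-0.22],[0,0,-0.24],[0,0,-0.24],[0,0,-0.24]]' --dr '[[0,0,0],[0,0,0],[0,0,0],[0,0,0],[0,0,0],[0,0,0]]' --jaw '[0.75,0.75,0.75,0.75,0.75,0.75]'

```text
time: 30.05
tool_pos: [0.6627, 0.0977, 0.0157]
tool_rot: [3.141, 0.001, -3.081]
contact_force: [0.2, 0.5, 0.9]
opening: 0.0688
grip_force: 0.0
```

Down 10 mm more, close, lift.

apply_moves --delta_pos '[[0,0,-0.015],[0,0,-0.025],[0,0,-0.025],[0,0,-0.025],[0,0,-0.025],[0,0,-0.025],[0,0,-0.025],[0,0,-0.025]]' --dr '[[0,0,0],[0,0,0],[0,0,0],[0,0,0],[0,0,0],[0,0,0],[0,0,0],[0,0,0]]' --jaw '[0.75,0.5,0,0,0,0,0,0]'

```text
time: 30.72
tool_pos: [0.6624, 0.0983, 0.0053]
tool_rot: [3.142, 0.001, -3.08]
contact_force: [-1.7, 0.4, 2.9]
opening: 0.0435
grip_force: 30.0
```

apply_moves --delta_pos '[[0,0,0],[0,0,0.05],[0,0,0.13],[0,0,0.21],[0,0,0.3],[0,0,0.36],[0,0,0.36],[0,0,0.36]]' --dr '[[0,0,0],[0,0,0],[0,0,0],[0,0,0],[0,0,0],[0,0,0],[0,0,0],[0,0,0]]' --jaw '[0,0,0,0,0,0,0,0]'

```text
time: 31.38
tool_pos: [0.6628, 0.0983, 0.1503]
tool_rot: [3.142, 0.003, -3.08]
contact_force: [-0.7, -0.3, -1.2]
opening: 0.0432
grip_force: 30.0
```

apply_moves --delta_pos '[[-0.03,-0.07,0],[-0.07,-0.15,0],[-0.11,-0.24,0],[-0.15,-0.33,0],[-0.19,-0.42,0],[-0.22,-0.49,0],[-0.226,-0.5125,0],[-0.226,-0.5125,0]]' --dr '[[0,0,0],[0,0,0],[0,0,0],[0,0,0],[0,0,0],[0,0,0],[0,0,0],[0,0,0]]' --jaw '[0,0,0,0,0,0,0,0]'

```text
time: 32.05
tool_pos: [0.5703, -0.1089, 0.1471]
tool_rot: [3.141, -0.003, -3.084]
contact_force: [0.4, -0.1, -0.1]
opening: 0.0435
grip_force: 30.0
```

apply_moves --delta_pos '[[-0.03,-0.07,0],[-0.07,-0.15,0],[-0.11,-0.24,0],[-0.15,-0.33,0],[-0.19,-0.42,0],[-0.22,-0.49,0],[-0.226,-0.5125,0],[-0.226,-0.5125,0]]' --dr '[[0,0,0],[0,0,0],[0,0,0],[0,0,0],[0,0,0],[0,0,0],[0,0,0],[0,0,0]]' --jaw '[0,0,0,0,0,0,0,0]'

```text
time: 32.72
tool_pos: [0.4812, -0.3127, 0.1477]
tool_rot: [3.141, -0.001, -3.082]
contact_force: [-0.0, 0.4, -1.2]
opening: 0.0434
grip_force: 30.0
```

apply_moves --delta_pos '[[0,0,-0.06],[0,0,-0.13],[0,0,-0.2],[0,0,-0.27],[0,0,-0.31],[0,0,-0.335],[0,0,-0.345],[0,0,-0.345]]' --dr '[[0,0,0],[0,0,0],[0,0,0],[0,0,0],[0,0,0],[0,0,0],[0,0,0],[0,0,0]]' --jaw '[0,0,0,0,0,0,0,0]'

```text
time: 33.38
tool_pos: [0.482, -0.3099, 0.0104]
tool_rot: [3.14, -0.001, -3.078]
contact_force: [0.1, -0.6, -0.2]
opening: 0.0433
grip_force: 30.0
```

apply_moves --delta_pos '[[0,0,0],[0,0,0],[0,0,0],[0,0,0.06],[0,0,0.14],[0,0,0.23],[0,0,0.32],[0,0,0.35]]' --dr '[[0,0,0],[0,0,0],[0,0,0],[0,0,0],[0,0,0],[0,0,0],[0,0,0],[0,0,0]]' --jaw '[0.7,0.7,0.7,0.7,0.7,0.7,0.7,0.7]'

```text
time: 34.05
tool_pos: [0.4834, -0.3134, 0.157]
tool_rot: [-3.135, 0.007, -3.08]
contact_force: [-0.1, -1.5, 0.8]
opening: 0.0641
grip_force: 0.0
```

apply_moves --delta_pos '[[-0.003,0.52,0],[-0.003,0.52,0],[-0.003,0.52,0],[-0.003,0.52,0],[-0.003,0.52,0],[-0.003,0.52,0],[-0.003,0.52,0]]' --dr '[[0,0,-0.012],[0,0,-0.012],[0,0,-0.012],[0,0,-0.012],[0,0,-0.012],[0,0,-0.012],[0,0,-0.012]]' --jaw '[0.6,0.6,0.6,0.6,0.6,0.6,0.6]'

```text
time: 34.63
tool_pos: [0.4804, -0.102, 0.1516]
tool_rot: [-3.141, 0.001, -3.082]
contact_force: [-0.1, -0.1, 1.1]
opening: 0.055
grip_force: 0.0
```

apply_moves --delta_pos '[[-0.003,0.52,0],[-0.003,0.52,0],[-0.003,0.52,0],[-0.003,0.52,0],[-0.003,0.52,0],[-0.003,0.52,0],[-0.003,0.52,0]]' --dr '[[0,0,0],[0,0,0],[0,0,0],[0,0,0],[0,0,0],[0,0,0],[0,0,0]]' --jaw '[0.6,0.6,0.6,0.6,0.6,0.6,0.6]'

```text
time: 35.22
tool_pos: [0.4796, 0.1049, 0.151]
tool_rot: [-3.141, 0.001, -3.083]
contact_force: [0.1, -1.0, -0.5]
opening: 0.0553
grip_force: 0.0
```

Run:
```python
from h import *
T=snap('top','top4.png'); 
cv2.imwrite('pics/f.png',cv2.resize(T[205:370,440:580],(509,600),interpolation=cv2.INTER_CUBIC))
cv2.imwrite('pics/g.png',cv2.resize(T[215:395,115:255],(466,600),interpolation=cv2.INTER_CUBIC))
```

```text
(no output)
```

View pics/f.png

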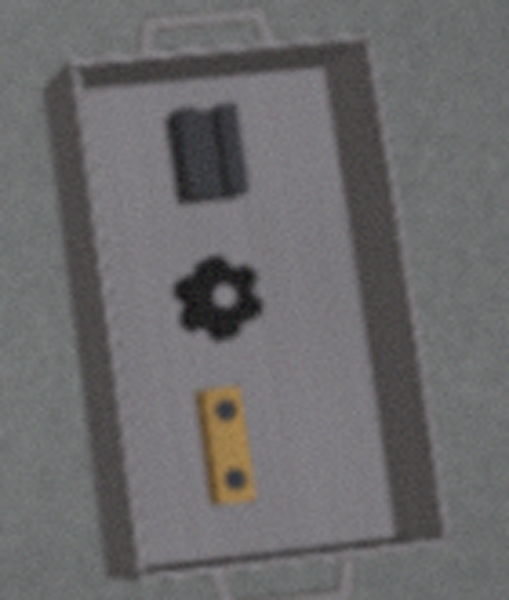

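View pics/g.png

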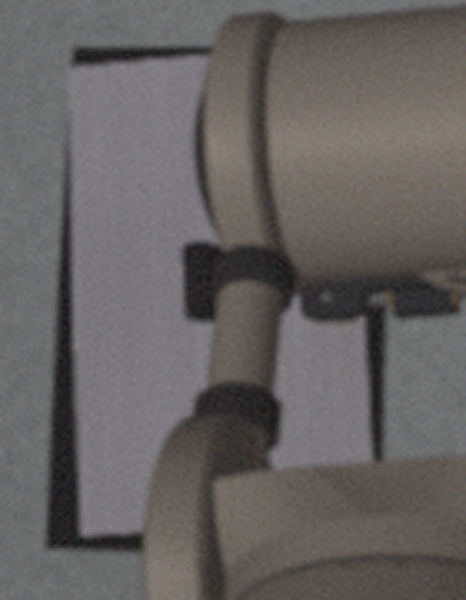

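Run:
```python
from h import *
F=lambda l:[(440+u/3.636,205+v/3.636) for u,v in l]
quad(w('top',F([(76,65),(368,42),(442,538),(136,574)]),.07),'pan')
T=cv2.imread('pics/top3.png'); r=(285,315,165,190)
y0,y1,x0,x1=r; m=(T[y0:y1,x0:x1].max(2)<70).astype('uint8'); M=cv2.moments(m,True); c=(x0+M['m10']/M['m00'],y0+M['m01']/M['m00'])
print(c,M['m00'],w('top',[c],.045))
C=[(100+u/1.6,140+v/1.6) for u,v in[(57,151),(192,141),(205,368),(63,377)]]
quad(w('top',C,.015),'lid on mat')
```

```text
pan [ 0.4771 -0.3143] 0.15720747567102644 0.25622368942664203 ang 2.8138129621776216
(176.00787401574803, 299.09055118110234) 254.0 [[0.4773 0.3082 0.045 ]]
lid on mat [0.477  0.3098] 0.17321268187908567 0.2767283561907951 ang 3.477612556848385
```

apply_moves --delta_pos '[[-0.004,0.516,0],[-0.004,0.516,0],[-0.004,0.516,0],[-0.004,0.516,0],[-0.004,0.516,0],[-0.004,0.516,0],[-0.004,0.516,0],[-0.004,0.516,0]]' --dr '[[0,0,0],[0,0,0],[0,0,0],[0,0,0],[0,0,0],[0,0,0],[0,0,0],[0,0,0]]' --jaw '[0.6,0.6,0.6,0.6,0.6,0.6,0.6,0.6]'

```text
time: 35.93
tool_pos: [0.4783, 0.3085, 0.1504]
tool_rot: [-3.141, -0.0, -3.088]
contact_force: [0.8, -0.3, -0.4]
opening: 0.0553
grip_force: 0.0
```

apply_moves --delta_pos '[[0,0,-0.08],[0,0,-0.16],[0,0,-0.24],[0,0,-0.3],[0,0,-0.325],[0,0,-0.325],[0,0,-0.325],[0,0,-0.325]]' --dr '[[0,0,0],[0,0,0],[0,0,0],[0,0,0],[0,0,0],[0,0,0],[0,0,0],[0,0,0]]' --jaw '[0.6,0.6,0.6,0.6,0.6,0.6,0.6,0.6]'

```text
time: 36.6
tool_pos: [0.4789, 0.3104, 0.0225]
tool_rot: [3.14, 0.003, -3.087]
contact_force: [-0.6, 0.3, 0.0]
opening: 0.0551
grip_force: 0.0
```

apply_moves --delta_pos '[[0,0,0],[0,0,0],[0,0,0],[0,0,0],[0,0,0],[0,0,0],[0,0,0],[0,0,0]]' --dr '[[0,0,0],[0,0,0],[0,0,0],[0,0,0],[0,0,0],[0,0,0],[0,0,0],[0,0,0]]' --jaw '[0,0,0,0,0,0,0,0]' --force 50

```text
time: 37.27
tool_pos: [0.4773, 0.3107, 0.0208]
tool_rot: [-3.142, -0.0, -3.086]
contact_force: [-0.4, -1.2, 2.2]
opening: 0.0177
grip_force: 50.0
```

apply_moves --delta_pos '[[0,0,0.03],[0,0,0.08],[0,0,0.15],[0,0,0.23],[0,0,0.31],[0,0,0.36],[0,0,0.375],[0,0,0.375]]' --dr '[[0,0,0],[0,0,0],[0,0,0],[0,0,0],[0,0,0],[0,0,0],[0,0,0],[0,0,0]]' --jaw '[0,0,0,0,0,0,0,0]'

```text
time: 37.93
tool_pos: [0.4778, 0.3109, 0.1717]
tool_rot: [3.141, 0.002, -3.086]
contact_force: [0.2, -0.6, -4.1]
opening: 0.0177
grip_force: 50.0
```

apply_moves --delta_pos '[[0,-0.04,0],[0,-0.1,0],[0,-0.17,0],[0,-0.25,0],[0,-0.33,0],[0,-0.41,0],[0,-0.48,0],[0,-0.521,0]]' --dr '[[0,0,0],[0,0,0],[0,0,0],[0,0,0],[0,0,0],[0,0,0],[0,0,0],[0,0,0]]' --jaw '[0,0,0,0,0,0,0,0]'

```text
time: 38.6
tool_pos: [0.4758, 0.0995, 0.1683]
tool_rot: [-3.141, -0.005, -3.087]
contact_force: [0.2, -0.3, -3.7]
opening: 0.0179
grip_force: 50.0
```

apply_moves --delta_pos '[[0,-0.04,0],[0,-0.1,0],[0,-0.17,0],[0,-0.25,0],[0,-0.33,0],[0,-0.41,0],[0,-0.48,0],[0,-0.521,0]]' --dr '[[0,0,0],[0,0,0],[0,0,0],[0,0,0],[0,0,0],[0,0,0],[0,0,0],[0,0,0]]' --jaw '[0,0,0,0,0,0,0,0]'

```text
time: 39.27
tool_pos: [0.476, -0.1085, 0.1683]
tool_rot: [3.141, -0.004, -3.088]
contact_force: [0.5, 0.4, -4.5]
opening: 0.0176
grip_force: 50.0
```

apply_moves --delta_pos '[[0,-0.04,0],[0,-0.1,0],[0,-0.17,0],[0,-0.25,0],[0,-0.33,0],[0,-0.41,0],[0,-0.48,0],[0,-0.521,0]]' --dr '[[0,0,0],[0,0,0],[0,0,0],[0,0,0],[0,0,0],[0,0,0],[0,0,0],[0,0,0]]' --jaw '[0,0,0,0,0,0,0,0]'

```text
time: 39.93
tool_pos: [0.476, -0.3169, 0.1677]
tool_rot: [3.139, -0.003, -3.088]
contact_force: [0.8, 0.4, -3.6]
opening: 0.018
grip_force: 50.0
```

apply_moves --delta_pos '[[0,0,0],[0,0,0],[0,0,0]]' --dr '[[0,0,0],[0,0,0],[0,0,0]]' --jaw '[0,0,0]'

```text
time: 40.18
tool_pos: [0.4766, -0.3133, 0.1687]
tool_rot: [3.138, -0.003, -3.086]
contact_force: [-0.3, 1.0, -3.5]
opening: 0.0176
grip_force: 50.0
```

apply_moves --delta_pos '[[0,0,-0.05],[0,0,-0.1],[0,0,-0.15],[0,0,-0.18],[0,0,-0.18],[0,0,-0.18]]' --dr '[[0,0,0],[0,0,0],[0,0,0],[0,0,0],[0,0,0],[0,0,0]]' --jaw '[0,0,0,0,0,0]'

```text
time: 40.68
tool_pos: [0.4771, -0.3132, 0.0981]
tool_rot: [3.14, -0.002, -3.085]
contact_force: [0.6, -1.0, -2.8]
opening: 0.0177
grip_force: 50.0
```

Run:
```python
from h import *
T=snap('scene','s5.png'); print(telemetry.observe()['tool_pos'])
cv2.imwrite('pics/h.png',cv2.resize(T[150:350,60:240],(540,600),interpolation=cv2.INTER_CUBIC))
```

```text
[ 0.4777 -0.3139  0.0991]
```

View pics/h.png

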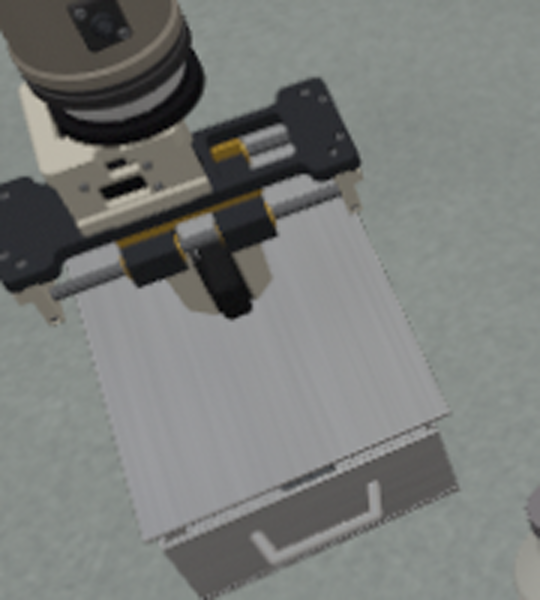

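apply_moves --delta_pos '[[0,0,-0.01],[0,0,-0.02],[0,0,-0.03],[0,0,-0.036],[0,0,-0.04],[0,0,-0.04]]' --dr '[[0,0,0],[0,0,0],[0,0,0],[0,0,0],[0,0,0],[0,0,0]]' --jaw '[0,0,0,0,0,0]'

```text
time: 41.23
tool_pos: [0.4772, -0.3145, 0.0823]
tool_rot: [3.141, -0.0, -3.086]
contact_force: [0.4, 0.1, -4.2]
opening: 0.0175
grip_force: 50.0
```

apply_moves --delta_pos '[[0,0,-0.003],[0,0,-0.005],[0,0,-0.005],[0,0,-0.005]]' --dr '[[0,0,0],[0,0,0],[0,0,0],[0,0,0]]' --jaw '[0,0,0,0]'

```text
time: 41.57
tool_pos: [0.4774, -0.3146, 0.0808]
tool_rot: [3.142, 0.0, -3.086]
contact_force: [-0.3, -0.1, -4.3]
opening: 0.0172
grip_force: 50.0
```

Free hanging with the plug well inside the mouth; last millimetre, then release and rise.

apply_moves --delta_pos '[[0,0,-0.002],[0,0,-0.004],[0,0,-0.004]]' --dr '[[0,0,0],[0,0,0],[0,0,0]]' --jaw '[0,0,0]'

```text
time: 41.82
tool_pos: [0.4775, -0.3147, 0.0798]
tool_rot: [-3.141, 0.001, -3.086]
contact_force: [-1.9, 1.2, 3.1]
opening: 0.0175
grip_force: 50.0
```

apply_moves --delta_pos '[[0,0,0],[0,0,0],[0,0,0],[0,0,0],[0,0,0.08],[0,0,0.16],[0,0,0.24],[0,0,0.3]]' --dr '[[0,0,0],[0,0,0],[0,0,0],[0,0,0],[0,0,0],[0,0,0],[0,0,0],[0,0,0]]' --jaw '[0.7,0.7,0.7,0.7,0.7,0.7,0.7,0.7]'

```text
time: 42.48
tool_pos: [0.4779, -0.3149, 0.2018]
tool_rot: [-3.14, 0.002, -3.086]
contact_force: [0.6, -1.3, 0.0]
opening: 0.0631
grip_force: 0.0
```

apply_moves --delta_pos '[[0,0.5,0.05],[0,0.5,0.05],[0,0.5,0.05],[0,0.5,0.05],[0,0.5,0.05],[0,0.5,0.05],[0,0.5,0.05],[0,0.5,0.05]]' --dr '[[0,0,0],[0,0,0],[0,0,0],[0,0,0],[0,0,0],[0,0,0],[0,0,0],[0,0,0]]' --jaw '[0.7,0.7,0.7,0.7,0.7,0.7,0.7,0.7]'

```text
time: 43.15
tool_pos: [0.4776, -0.1149, 0.2192]
tool_rot: [-3.141, 0.0, -3.085]
contact_force: [0.4, -0.4, -0.4]
opening: 0.0643
grip_force: 0.0
```

apply_moves --delta_pos '[[0,0.5,0],[0,0.5,0],[0,0.5,0],[0,0.5,0],[0,0.5,0],[0,0.5,0],[0,0.5,0],[0,0.5,0]]' --dr '[[0,0,0],[0,0,0],[0,0,0],[0,0,0],[0,0,0],[0,0,0],[0,0,0],[0,0,0]]' --jaw '[0.7,0.7,0.7,0.7,0.7,0.7,0.7,0.7]'

```text
time: 43.82
tool_pos: [0.4778, 0.0841, 0.2188]
tool_rot: [-3.141, -0.0, -3.087]
contact_force: [-0.5, 0.0, 0.0]
opening: 0.0639
grip_force: 0.0
```

Run:
```python
from h import *
T=snap('top','t6.png'); S=snap('scene','s6.png')
cv2.imwrite('pics/i.png',np.hstack([cv2.resize(T[190:390,440:590],(390,520),interpolation=cv2.INTER_CUBIC),cv2.resize(S[160:360,60:217],(408,520),interpolation=cv2.INTER_CUBIC)]))
```

```text
(no output)
```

View pics/i.png

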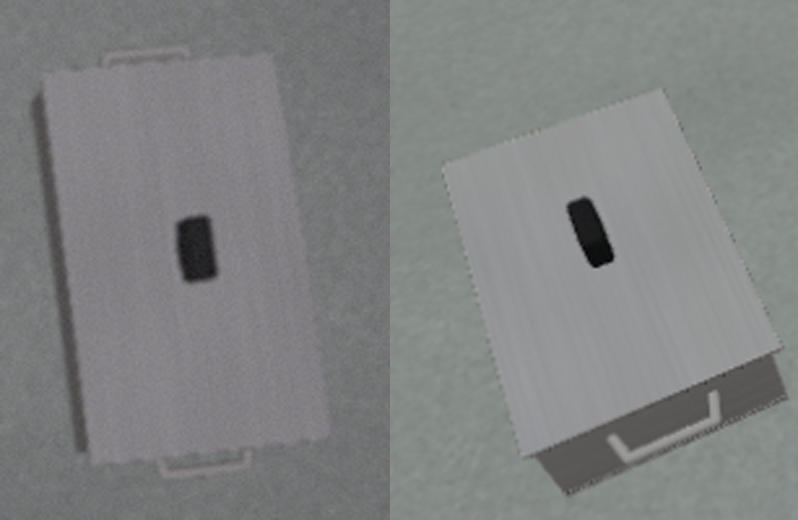

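The lid sits flush, with no gap to the rim, and is centred on the pan.

```bash
python3 -c "
from cell import job
print(job.hand_in())"
```

```text
the job is handed in; nothing more can be done
None
```

The job is handed in: push block and brush are in the tray, the three parts on the bench (one star knob, guide, bar) are in the pan, and the lid looks flat and fully home in the last pictures; the hand-in call gave no verdict.

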